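# Open the coolant tank: flip up the cap's tab, unscrew the cap, lay it in the drip tray

## Robot

A 6-joint arm with a two-finger parallel gripper is mounted at the origin on a cart in front of the work surface, level with it; the furniture and walls round the work are solid. World frame = base frame: x ahead of the robot, y to its left, z up, the work surface at z = 0. Lengths are in m, angles in rad, forces in N, time in s.
With the tool pointing down it reaches from about 0.35 to 0.975 m from the base axis. Payload 4.9 kg.
Tool frame: the origin (TCP) lies at the very end of the fingers, on their centre line; the grasp point (between the pads) lies 19 mm behind it; z points along the fingers, y is the line along which they close (so a half turn about z gives the same grasp; the last joint's range is limited). The gripper opens to 85 mm and grips with 20 to 120 N. Pads are 22 mm wide; open, the fingers measure 114 mm over their backs; the gripper's body (76 mm by 85 mm) begins 54 mm behind the grasp point. The pads swing forward as they close: fully open they stand 13 mm farther back than shut.
Start: joints at [1.131, 0.053, 1.613, -0, 1.476, -0.119], TCP at [0.197, 0.593, 0.231] pointing down, gripper open.
Joint ranges: [-3.01, 3.01], [-1.01, 2.22], [0.06, 2.58], [-1.02, 4.17], [0.09, 2.62], [-3.14, 3.14]. Speed limits (rad/s): [2.57, 2.57, 3.14, 3.14, 3.14, 3.14].

## Interface

Orientations are given as a unit quaternion [w, x, y, z].
In Python, from plant import manip, vision, order gives the robot as it stands.
- The arm moves only by the tool play_rows, never from a script. Its argument "steps" is a list that holds one entry, the list of rows, each a list of 6 numbers: the shift along the tool's x, y, z in mm, then the turn, a rotation vector about the tool's x, y, z in degrees. A call has 1 to 12 rows; each row is the pose to reach, as a shift and turn from the pose commanded when the call began, along the tool's axes at that moment; what a row does not reach only later rows make up. A row lasts 1/12 s, in which the tool goes at most 41.7 mm and 7.16 degrees, less where a joint would pass 70% of its speed; a pose out of reach is approached as far as the arm can. A call with a gripper value outside its range is refused whole. "claw" is the gripper's target within -1 to 1 (fully open at 1, half-way at 0, shut at -1), set as the call begins (left out, the last holds). The fingers move at their own pace and stop on an object; the grip force is fixed at half the most. Time passes only in rows, so rows that repeat a pose let the fingers close. It gives the time, the measured TCP pose, the force, the opening and the grip force at its end, in the units of the state.
- manip.state(): the state, without advancing time (a new reading comes with each control period).
- vision.grab_frame(name): name is "scene" or "side" or "wrist"; returns (picture, depth): 384x512x3 uint8, blue, green, red; 384x512 float32, m along the optical axis (not along the pixel's ray), 0 where there is no reading.
- vision.camera_info(name): a dict with "K" (3x3 intrinsics, pixels), "eye" and "orientation" of the camera in the world; the wrist camera has in their place "T_tool_cam" (4x4, takes a point from camera to tool coordinates, whose origin is the TCP and whose axes are the flange's). Camera axes: x right, y down, z forward; pixel columns grow to the right and rows downward; lengths in m; the calibration is good to about 2 mm. A picture is of the moment at which its call begins: read the wrist's pose just before it. camera_info takes no time and is no camera call.
- order.job_done(): hands the job in; it is judged then, once.
The state is a dict: "time": time; "joint_pos": joint angles; "joint_vel": joint speeds; "joint_efforts": joint torques, N m; "tool_pos": TCP position; "tool_rot": TCP orientation; "contact_force": force on the tool from outside, world axes, zero at the start; "ft_torque": the same for the moment, N m; "gripper_width": opening from 0.0 (shut) to 1.0 (fully open); "grasp_force": force on a finger pad.
Only numpy, scipy, OpenCV 4.12 (cv2) and the standard library are available. Lean on these libraries where they do the work, as an engineer would, in place of code of your own. Each camera call takes 0.05 s, during which the arm holds its last target. There are 200 camera calls.

## Task

Open the bench cooling loop's header tank for topping up: flip the tab on its filler cap up until it stands, unscrew the cap by it to its stop and lift it off, never forcing it against its thread or stop. Set the cap down gently in the drip tray, flat and seal side down, so that it drips there, and leave the other things on the bench where they are.

Things in the scene. Friction and masses are not known exactly. Their poses are not given: they have to be found in the camera images.
- tank: Bare aluminium coolant header tank, fixed: base plate 124 x 150 x 4 mm, tank 96 x 138 mm, top face at z = 80 mm, sight gauge on its front (-x), two hose barbs on its -y end, a hex plug on top at y = -44 mm, 93 mm high. Origin: centre of its underside; z up.
- filler (a point): On the tank's top face, on the filler's axis; axes of the tank. A guard collar (radius 32.5 to 37 mm, 34 mm high) surrounds cap and neck, so the cap's rim cannot be gripped. On the -x side it has a gate 84 degrees wide, cut down to 26 mm: the shut tab lies in it, which stops the cap from being unscrewed. The neck inside is clocked differently on every tank and is hidden.
- cap: Dark steel screw cap on the filler, loose, 0.12 to 0.18 kg, 61 mm diameter, 22 mm high, its top 3 to 5 mm below the collar's. Origin: centre of its underside; z up; the shut tab points along its -x, the tab's hinge along its y. It unscrews counter-clockwise seen from above by 0.35 to 1.6 rad, to a hard stop. A spring seal loads it: 0.05 to 0.15 N m to turn.
- cap_top (a point): Centre of the cap's top face, 22 mm above its origin; axes of the cap. While unscrewing the cap rises about 1.7 mm per rad. Only in the last 0.1 rad before the stop is it free: the spring lifts it 2 to 3 mm, then it goes straight up, clear after 20 mm. More than 45 N between cap and tank, the spring's own 12 N included, is too much (driving on at the stop, pulling too soon, pressing).
- tab (a joint): Angle of the steel flip-up tab on the cap: 0 flat, 1.57 upright, stop at 1.6; stays where left (friction 0.04 N m). Plate 24 mm wide, 10 mm thick, 43 mm from hinge to tip. The hinge crosses the cap's axis 6.5 mm above its top face, between knuckles 37 mm across and 12 mm high. Flat, it spans 1.5 to 11.5 mm above the cap's top, the upper 6 to 8 mm clear of the collar.
- tab_grip (a point): Middle of the tab's width and thickness, 31 mm from the hinge. Axes: x towards the hinge, y along the hinge, z normal to the plate (up when flat). Flat, the tab can be pinched here across its 24 mm width to swing it up; upright, its 10 mm thickness is the grip for turning and carrying.
- tray: Shallow pressed steel drip tray, loose, 118 x 148 x 18 mm, walls and floor 2 mm, empty. Origin: centre of its underside; z up.
- heatsink: Bystander: black finned heatsink, 28 x 34 x 22 mm. Origin: centre of its underside.
- hexkey_set: Bystander: folding hex key set, 28 x 85 x 20 mm. Origin: centre of its underside.
- pliers: Bystander: pliers, 46 x 152 x 11 mm. Origin: centre of its underside.
- driver_red: Bystander: screwdriver, 187 mm long, 28 mm high. Origin: centre of its underside.
- pen_1: Bystander: pen, 145 mm long, 9 mm high. Origin: centre of its underside.
- tape_roll: Bystander: roll of masking tape lying flat, 103 x 101 x 25 mm. Origin: centre of its underside.

How it is judged:
By the outcome, as a careful person would: the job done as asked, in the order asked, and still so for the second after the job is handed in, with the robot touching nothing.
It also fails if it takes over 72 s, if anything falls off the work surface, if the arm or the gripper's body presses on something with over 40 N, if the wrist force passes 120 N, or if a joint passes its speed limit or range.

## Working session

There is one attempt and no reset: what is moved stays moved. The work goes in short steps, Python scripts to look and compute and a tool call to move; the robot and the scene stay as the last step left them, time stands still between calls to the robot, and variables do not carry over. Pictures are saved under pics/ and viewed, at most 10 in all, crops included, and the job is handed in when it is done.

Besides the shell and the picture viewer there is one more tool, called after "Request:" as a command line: name --argument value ..., lists and objects as JSON in quotes. play_rows: Moves the arm, as the interface text tells. Its arguments: {"type":"object","properties":{"steps":{"type":"array"},"claw":{"type":"number"}},"required":["steps"]}

```bash
mkdir -p pics; cat > h.py <<'E'
import numpy as np, cv2
from scipy.spatial.transform import Rotation as R
from plant import manip, vision, order
def rot(q): return R.from_quat([q[1],q[2],q[3],q[0]]).as_matrix()
def look(name):
    s=manip.state(); im,d=vision.grab_frame(name); c=vision.camera_info(name)
    if name=="wrist":
        T=np.eye(4);T[:3,:3]=rot(s["tool_rot"]);T[:3,3]=s["tool_pos"];T=T@np.array(c["T_tool_cam"])
    else:
        T=np.eye(4);o=np.array(c["orientation"]);T[:3,:3]=o if o.shape==(3,3) else rot(o);T[:3,3]=c["eye"]
    return im,d,np.array(c["K"]),T
def cloud(d,K,T):
    v,u=np.indices(d.shape); p=np.stack([(u-K[0,2])/K[0,0]*d,(v-K[1,2])/K[1,1]*d,d],-1)
    w=p@T[:3,:3].T+T[:3,3]; w[d<=0]=np.nan; return w
def ray(u,v,z,K,T):
    r=T[:3,:3]@np.array([(u-K[0,2])/K[0,0],(v-K[1,2])/K[1,1],1]); return T[:3,3]+r*(z-T[2,3])/r[2]
def st():
    s=manip.state(); print({k:np.round(s[k],4).tolist() for k in ["time","joint_pos","tool_pos","tool_rot","contact_force","ft_torque","gripper_width","grasp_force"]})
    return s
E
python3 - <<'E'
from h import *
s=st(); print(np.round(rot(s["tool_rot"]),3))
for n in ["scene","side"]:
    im,d,K,T=look(n); cv2.imwrite(f"pics/{n}0.png",im); np.savez(f"{n}0.npz",im=im,d=d,K=K,T=T)
    print(n,np.round(T,3).tolist(),K[0,0],(d>0).mean())
print(np.round(vision.camera_info("wrist")["T_tool_cam"],3).tolist())
E
```

```text
{'time': 0.0, 'joint_pos': [1.131, 0.0533, 1.6143, 0.0, 1.476, -0.119], 'tool_pos': [0.1968, 0.5926, 0.2301], 'tool_rot': [-0.0003, 0.1597, 0.9872, -0.001], 'contact_force': [0.3417, 0.0453, -0.7821], 'ft_torque': [-0.0429, 0.0193, -0.0062], 'gripper_width': 1.0005, 'grasp_force': 0.0}
[[-0.949  0.315 -0.001]
 [ 0.315  0.949 -0.002]
 [ 0.    -0.002 -1.   ]]
scene [[0.492, -0.603, 0.628, -0.192], [-0.871, -0.333, 0.362, -0.444], [-0.009, -0.725, -0.689, 0.878], [0.0, 0.0, 0.0, 1.0]] 496.7556687418981 0.9961496988932291
side [[-0.987, -0.08, 0.136, 0.403], [-0.158, 0.546, -0.823, 0.659], [-0.008, -0.834, -0.551, 0.582], [0.0, 0.0, 0.0, 1.0]] 388.9680404565456 0.9887186686197916
[[-0.001, -0.964, -0.267, 0.068], [1.0, -0.001, -0.001, -0.0], [0.001, -0.267, 0.964, -0.142], [0.0, 0.0, 0.0, 1.0]]
```

View pics/scene0.png

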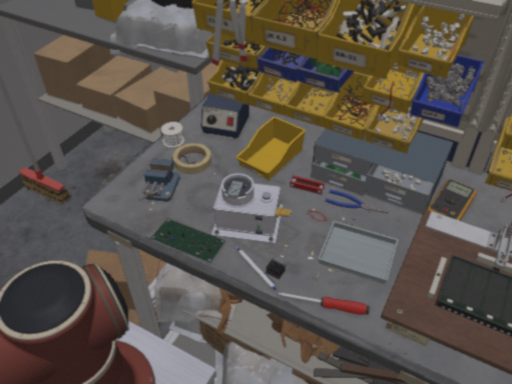

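View pics/side0.png

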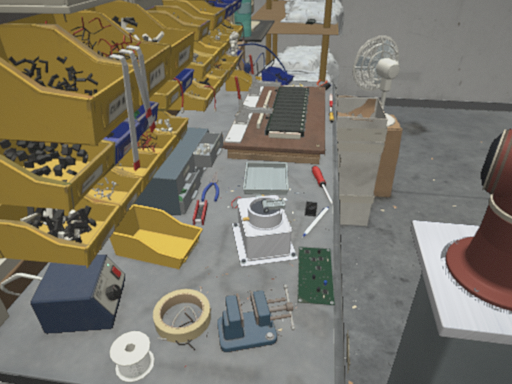

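The scene view shows the tank at about (245,210), with its collar at (237,187), and the tray at (358,250). The side view shows the collar at (265,208) and the tray at (266,177).

```bash
python3 - <<'E'
from h import *
for n,(u0,u1,v0,v1),tr in [("scene",(195,300,160,250),(315,405,218,285)),("side",(225,305,185,270),(235,295,155,198))]:
    f=np.load(n+"0.npz"); w=cloud(f["d"],f["K"],f["T"])
    p=w[v0:v1,u0:u1].reshape(-1,3); 
    for lo,hi in [(.076,.084),(.111,.117),(.117,.125)]:
        q=p[(p[:,2]>lo)&(p[:,2]<hi)]
        print(n,lo,len(q),np.round(q.mean(0),4),np.round(q.min(0),3),np.round(q.max(0),3), cv2.minAreaRect(q[:,:2].astype(np.float32)*1000) if len(q)>4 else '')
    u0,u1,v0,v1=tr; p=w[v0:v1,u0:u1].reshape(-1,3)
    for lo,hi in [(-.005,.005),(.012,.022)]:
        q=p[(p[:,2]>lo)&(p[:,2]<hi)]
        print(n,'tray',lo,len(q),np.round(q.mean(0),4),np.round(q.min(0),3),np.round(q.max(0),3),cv2.minAreaRect(q[:,:2].astype(np.float32)*1000))
E
```

```text
scene 0.076 999 [ 0.4932 -0.0439  0.08  ] [ 0.435 -0.103  0.076] [0.567 0.051 0.084] ((501.0076904296875, -24.152687072753906), (100.18968200683594, 140.1562042236328), 18.104055404663086)
scene 0.111 225 [ 0.4946 -0.0035  0.1141] [ 0.451 -0.04   0.111] [0.533 0.034 0.117] ((491.6138610839844, -4.339630126953125), (77.07215881347656, 70.13127136230469), 31.997394561767578)
scene 0.117 151 [ 0.4778 -0.0073  0.1197] [ 0.452 -0.024  0.117] [0.524 0.031 0.125] ((484.1060485839844, -4.698093414306641), (67.94996643066406, 46.098854064941406), 45.560821533203125)
scene tray -0.005 4838 [ 0.5437 -0.2896  0.0012] [ 0.41  -0.386 -0.005] [ 0.689 -0.163  0.005] ((550.1019287109375, -295.9801025390625), (198.0889892578125, 224.87472534179688), 28.182138442993164)
scene tray 0.012 564 [ 0.5329 -0.2926  0.0179] [ 0.461 -0.372  0.012] [ 0.601 -0.208  0.022] ((531.925537109375, -290.2408752441406), (127.80970764160156, 152.66273498535156), 6.75624418258667)
side 0.076 697 [0.5018 0.003  0.0796] [ 0.435 -0.101  0.076] [0.568 0.056 0.084] ((501.76220703125, -22.233184814453125), (97.39778900146484, 138.92933654785156), 19.291439056396484)
side 0.111 239 [0.4951 0.0017 0.1138] [ 0.453 -0.04   0.111] [0.532 0.036 0.117] ((495.5924377441406, -1.4687919616699219), (70.79874420166016, 75.05770874023438), 42.49195098876953)
side 0.117 171 [ 0.4792 -0.0064  0.1194] [ 0.454 -0.023  0.117] [0.504 0.016 0.123] ((477.25579833984375, -6.749906539916992), (46.20864486694336, 38.648284912109375), 15.12574577331543)
side tray -0.005 1718 [ 0.539  -0.3012  0.0018] [ 0.444 -0.409 -0.003] [ 0.645 -0.184  0.005] ((535.50634765625, -310.9790954589844), (183.6812286376953, 228.0121612548828), 9.732590675354004)
side tray 0.012 443 [ 0.5318 -0.3213  0.0172] [ 0.459 -0.412  0.012] [ 0.644 -0.206  0.022] ((548.0653076171875, -308.47900390625), (184.7489013671875, 202.3488006591797), 2.204275369644165)
```

Request:
play_rows --steps '[[[-30, -30, 0, 0, 0, -4], [-60, -60, 0, 0, 0, -8], [-90, -90, 0, 0, 0, -12], [-120, -120, 0, 0, 0, -16], [-150, -150, 0, 0, 0, -20], [-178, -178, 0, 0, 0, -24], [-206, -206, 0, 0, 0, -28], [-234, -234, 0, 0, 0, -32], [-262, -262, 0, 0, 0, -37], [-290, -290, 0, 0, 0, -37], [-318, -318, 0, 0, 0, -37], [-346, -346, 0, 0, 0, -37]]]'

```text
time: 1.1
tool_pos: [0.4164, 0.1538, 0.231]
tool_rot: [0.0, -0.162, 0.987, 0.0]
contact_force: [0.7, 0.6, 0.4]
gripper_width: 1.0
grasp_force: 0.0
```

```bash
cat >> h.py <<'E'
def rel(p,yaw=None):
    s=st(); M=rot(s["tool_rot"]); print("yaw tool x",np.degrees(np.arctan2(M[1,0],M[0,0])),"shift mm",np.round(M.T@(np.array(p)-s["tool_pos"])*1000,1))
E
python3 -c "
from h import *
rel([0.495,-0.003,0.235])"
```

```text
{'time': 1.1, 'joint_pos': [0.1857, -0.4051, 2.0149, 0.0001, 1.5318, -1.7101], 'tool_pos': [0.4164, 0.1538, 0.231], 'tool_rot': [0.0, -0.1618, 0.9868, 0.0], 'contact_force': [0.7152, 0.5816, 0.4264], 'ft_torque': [0.046, -0.0165, -0.0594], 'gripper_width': 1.0003, 'grasp_force': 0.0}
yaw tool x -161.37731620828455 shift mm [ -24.4 -173.6   -4. ]
```

Request:
play_rows --steps '[[[-5, -35, 0, 0, 0, 0], [-10, -70, 0, 0, 0, 0], [-15, -105, -2, 0, 0, 0], [-20, -140, -4, 0, 0, 0], [-24, -165, -4, 0, 0, 0], [-24, -174, -4, 0, 0, 0], [-24, -174, -4, 0, 0, 0]]]'

```text
time: 1.68
tool_pos: [0.4947, -0.0031, 0.2347]
tool_rot: [-0.001, -0.16, 0.987, 0.0]
contact_force: [-0.3, 0.4, -0.4]
gripper_width: 0.997
grasp_force: 0.0
```

```bash
python3 - <<'E'
from h import *
st(); im,d,K,T=look("wrist"); cv2.imwrite("pics/w1.png",im); np.savez("w1.npz",im=im,d=d,K=K,T=T)
w=cloud(d,K,T).reshape(-1,3)
for lo,hi in [(.076,.084),(.112,.1155),(.117,.125)]:
    q=w[(w[:,2]>lo)&(w[:,2]<hi)]; print(lo,len(q),np.round(np.median(q,0),4),cv2.minAreaRect(q[:,:2].astype(np.float32)*1000))
print(np.histogram(w[:,2],bins=np.arange(.07,.13,.002)))
E
```

```text
{'time': 1.6833, 'joint_pos': [-0.1567, -0.268, 1.9036, -0.0001, 1.5074, -2.0494], 'tool_pos': [0.4947, -0.0031, 0.2347], 'tool_rot': [-0.0007, -0.1603, 0.9871, 0.0002], 'contact_force': [-0.2586, 0.3918, -0.3709], 'ft_torque': [-0.0111, 0.0201, 0.0082], 'gripper_width': 0.9969, 'grasp_force': 0.0}
0.076 6800 [ 0.4944 -0.0509  0.0794] ((565.337158203125, -115.24884033203125), (127.33623504638672, 377.995361328125), 35.23084259033203)
0.112 1015 [ 5.004e-01 -4.000e-04  1.137e-01] ((494.70361328125, -4.099586486816406), (73.44186401367188, 73.60096740722656), 62.3281135559082)
0.117 1036 [ 0.4797 -0.0093  0.1198] ((476.1033020019531, -9.044418334960938), (47.5915412902832, 38.37158203125), 15.169060707092285)
(array([ 970,   66,  259,  972, 3962, 1608,  258,   97,   17,   23,   87,
        265,   39,   21,   36,   56,  102,  182, 1088, 1924,  179,  666,
        496,  549,  373,  443,   13,    0,    0]), array([0.07 , 0.072, 0.074, 0.076, 0.078, 0.08 , 0.082, 0.084, 0.086,
       0.088, 0.09 , 0.092, 0.094, 0.096, 0.098, 0.1  , 0.102, 0.104,
       0.106, 0.108, 0.11 , 0.112, 0.114, 0.116, 0.118, 0.12 , 0.122,
       0.124, 0.126, 0.128]))
```

View pics/w1.png

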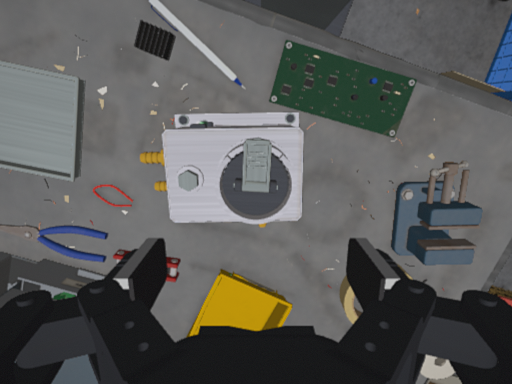

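The wrist view shows the collar centred at about (256,180), with the tab running from its hinge near (256,185) to its tip at (258,138). The tab is slightly rotated relative to the image's vertical. The tray is at the left.

```bash
python3 - <<'E'
from h import *
from scipy.optimize import least_squares
f=np.load("w1.npz"); w=cloud(f["d"],f["K"],f["T"]); p=w.reshape(-1,3)
m=(p[:,2]>.1115)&(p[:,2]<.1155)&(np.hypot(p[:,0]-.495,p[:,1]+.003)<.042)
r0=np.hypot(p[:,0]-.495,p[:,1]+.003); q=p[m&(r0>.028)]
# collar center by mid-annulus fit
for it in range(3):
    s=least_squares(lambda a:np.hypot(q[:,0]-a[0],q[:,1]-a[1])-a[2],[.495,-.003,.0345],loss='soft_l1',f_scale=.001); 
print("collar",s.x,len(q)); c=s.x[:2]
d=p[:,:2]-c; rr=np.hypot(*d.T); t=p[(rr>.018)&(rr<.055)&(p[:,2]>.1165)&(p[:,2]<.126)]
print("tab",cv2.minAreaRect(t[:,:2].astype(np.float32)*1000),np.round(np.median(t,0),4),len(t))
a=np.degrees(np.arctan2(*(t[:,:2]-c).mean(0)[::-1])); print("tabdir",a, "tip r", np.percentile(np.hypot(*(t[:,:2]-c).T),98))
v=t[:,:2]-c; x=v[:,1]; 
e=np.array([np.cos(np.radians(a)),np.sin(np.radians(a))]); n=np.array([-e[1],e[0]])
L=v@e;W=v@n; print(np.round(np.percentile(W,[2,50,98]),4),np.round(np.percentile(L,[2,98]),4))
for lo in np.arange(.018,.044,.005):
    k=(L>lo)&(L<lo+.005); print(round(lo,3),np.round([W[k].min(),W[k].max(),np.median(t[k,2])],4) if k.any() else '')
# tab long edges by line fit
cap=p[(rr<.028)&(p[:,2]<.113)&(p[:,2]>.104)]; print("captop",np.median(cap[:,2]))
# tray in view
E
```

```text
collar [ 0.49445915 -0.00422034  0.03458879] 928
tab ((476.1051940917969, -9.11635971069336), (47.55824661254883, 38.43574523925781), 15.276575088500977) [ 0.4665 -0.0123  0.1192] 622
tabdir -164.86455183992285 tip r 0.04166583945317836
[-0.0177 -0.0001  0.0122] [0.0012 0.0412]
0.018 [-0.0116  0.0119  0.1182]
0.023 [-0.0113  0.0122  0.118 ]
0.028 [-0.0118  0.0115  0.1179]
0.033 [-0.0114  0.0118  0.1195]
0.038 [-0.0111  0.0111  0.1207]
0.043 
captop 0.10887510461299565
```

Request:
play_rows --steps '[[[8, 0, 25, 0, 0, 1], [16, 0.5, 50, 0, 0, 2], [24, 0.5, 75, 0, 0, 3], [31, 0.8, 95, 0, 0, 3.3], [31.5, 0.8, 103, 0, 0, 3.3], [31.5, 0.8, 109, 0, 0, 3.3], [31.5, 0.8, 109, 0, 0, 3.3], [31.5, 0.8, 114, 0, 0, 3.3], [31.5, 0.8, 119, 0, 0, 3.3], [31.5, 0.8, 119, 0, 0, 3.3]]]' --claw -0.1

```text
time: 2.57
tool_pos: [0.4648, -0.0107, 0.1163]
tool_rot: [0.0, -0.133, 0.991, 0.0]
contact_force: [-0.2, -0.7, -0.4]
gripper_width: 0.446
grasp_force: 0.0
```

```bash
python3 - <<'E'
from h import *
rel([.4646,-.0123,.115]); im,d,K,T=look("wrist"); cv2.imwrite("pics/w2.png",cv2.resize(im[60:320,110:400],None,fx=2.2,fy=2.2))
E
```

```text
{'time': 2.5667, 'joint_pos': [-0.1834, -0.2437, 2.0864, 0.0001, 1.2987, -2.0219], 'tool_pos': [0.4648, -0.0107, 0.1163], 'tool_rot': [0.0001, -0.1335, 0.9911, 0.0], 'contact_force': [-0.1697, -0.7437, -0.3824], 'ft_torque': [0.0294, -0.034, -0.0021], 'gripper_width': 0.4463, 'grasp_force': 0.0}
yaw tool x -164.65996800552116 shift mm [ 0.6 -1.5  1.3]
```

View pics/w2.png

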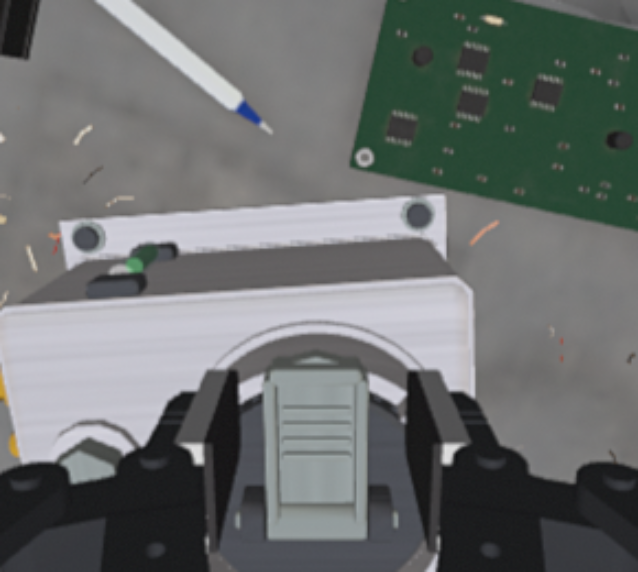

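The two pads straddle the tab, which sits about 1.5 mm towards the left pad, so I'll correct for that and close.

Request:
play_rows --steps '[[[0.3, -1.5, 0.7, 0, 0, 0], [0.3, -1.5, 1.2, 0, 0, 0], [0.3, -1.5, 1.2, 0, 0, 0], [0.3, -1.5, 1.2, 0, 0, 0], [0.3, -1.5, 1.2, 0, 0, 0], [0.3, -1.5, 1.2, 0, 0, 0]]]' --claw -0.7

```text
time: 3.12
tool_pos: [0.465, -0.0125, 0.1158]
tool_rot: [0.001, -0.133, 0.991, -0.0]
contact_force: [-1.5, 1.2, 4.8]
gripper_width: 0.249
grasp_force: 58.8
```

```bash
python3 - <<'E'
from h import *
st()
E
```

```text
{'time': 3.1167, 'joint_pos': [-0.187, -0.2429, 2.0867, 0.0, 1.2967, -2.0252], 'tool_pos': [0.465, -0.0125, 0.1158], 'tool_rot': [0.0005, -0.1333, 0.9911, -0.0002], 'contact_force': [-1.4634, 1.2367, 4.8273], 'ft_torque': [0.1024, 0.1368, 0.0687], 'gripper_width': 0.2491, 'grasp_force': 58.8098}
```

Request:
play_rows --steps '[[[-0.3, 0, -2.7, 0, 0, 0], [-0.9, 0, -5.4, 0, 0, 0], [-1.7, 0, -8, 0, 0, 0], [-2.7, 0, -10.5, 0, 0, 0], [-4, 0, -12.9, 0, 0, 0], [-5.3, 0, -15.2, 0, 0, 0], [-5.3, 0, -15.2, 0, 0, 0]]]'

```text
time: 3.7
tool_pos: [0.4677, -0.0113, 0.1269]
tool_rot: [-0.003, -0.133, 0.991, 0.0]
contact_force: [3.9, -3.0, -12.1]
gripper_width: 0.24
grasp_force: 59.1
```

```bash
python3 - <<'E'
from h import *
st()
im,d,K,T=look("wrist"); a=cv2.resize(im[150:350,150:370],None,fx=1.8,fy=1.8)
im,d,K,T=look("side"); b=cv2.resize(im[180:260,225:313],None,fx=4.5,fy=4.5)
cv2.imwrite("pics/w3.png",np.hstack([a,b]))
E
```

```text
{'time': 3.7, 'joint_pos': [-0.1824, -0.2443, 2.0681, -0.0016, 1.3228, -2.0198], 'tool_pos': [0.4677, -0.0113, 0.1269], 'tool_rot': [-0.0026, -0.1331, 0.9911, 0.0001], 'contact_force': [3.9346, -2.9975, -12.1495], 'ft_torque': [-0.4774, -0.3447, -0.126], 'gripper_width': 0.2395, 'grasp_force': 59.1484}
```

View pics/w3.png

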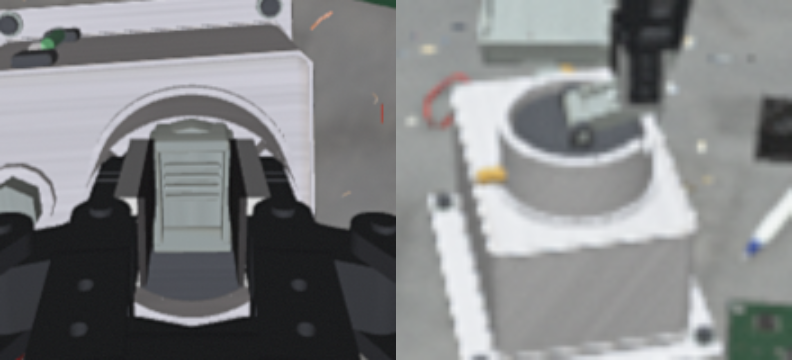

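The tab is following, standing at about 20–25° in the right half, and it is held between the pads at (190,200) in the left half. The force is modest, so I'll continue the arc.

Request:
play_rows --steps '[[[-1.6, 0, -2.2, 0, 0, 0], [-3.4, 0, -4.2, 0, 0, 0], [-5.4, 0, -6, 0, 0, 0], [-7.5, 0, -7.7, 0, 0, 0], [-9.8, 0, -9.2, 0, 0, 0], [-12.2, 0, -10.5, 0, 0, 0], [-14.7, 0, -11.5, 0, 0, 0], [-17.3, 0, -12.4, 0, 0, 0]]]'

```text
time: 4.47
tool_pos: [0.4865, -0.0065, 0.1443]
tool_rot: [-0.001, -0.133, 0.991, -0.0]
contact_force: [-8.2, -2.1, 1.7]
gripper_width: 0.218
grasp_force: 58.6
```

```bash
python3 - <<'E'
from h import *
rel([.4945,-.0042,.147])
E
```

```text
{'time': 4.4667, 'joint_pos': [-0.1661, -0.2164, 2.0143, -0.0008, 1.3445, -2.0043], 'tool_pos': [0.4865, -0.0065, 0.1443], 'tool_rot': [-0.0006, -0.1334, 0.9911, -0.0002], 'contact_force': [-8.2425, -2.0606, 1.74], 'ft_torque': [-0.3586, 1.5428, 0.0884], 'gripper_width': 0.2183, 'grasp_force': 58.5579}
yaw tool x -164.66782097478549 shift mm [-8.3  0.1 -2.7]
```

```bash
python3 - <<'E'
from h import *
im,d,K,T=look("wrist"); a=cv2.resize(im[150:350,150:370],None,fx=1.8,fy=1.8)
im,d,K,T=look("side"); b=cv2.resize(im[180:260,225:313],None,fx=4.5,fy=4.5)
cv2.imwrite("pics/w4.png",np.hstack([a,b]))
E
```

```text
(no output)
```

View pics/w4.png

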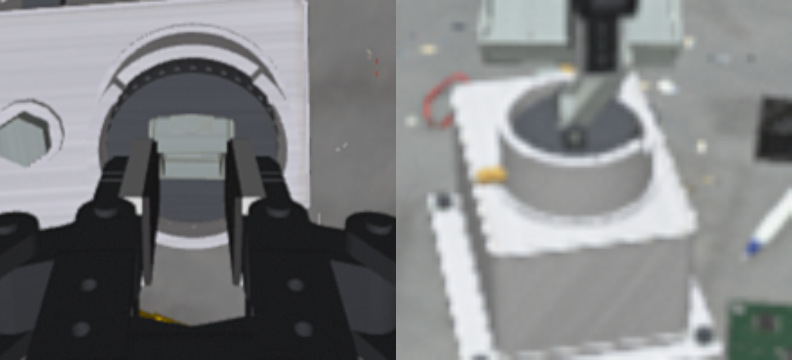

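The tab now stands at about 65° in the right half. I'll finish the arc.

Request:
play_rows --steps '[[[-2.7, 0, -0.6, 0, 0, 0], [-5.3, 0, -1, 0, 0, 0], [-8, 0, -1.1, 0, 0, 0], [-10.5, 0, -1.1, 0, 0, 0], [-12, 0, -1.0, 0, 0, 0], [-13, 0, -1.0, 0, 0, 0], [-13, 0, -1.0, 0, 0, 0]]]'

```text
time: 5.15
tool_pos: [0.501, -0.0028, 0.1483]
tool_rot: [0.002, -0.133, 0.991, -0.0]
contact_force: [-6.9, -0.7, 9.7]
gripper_width: 0.214
grasp_force: 58.6
```

```bash
python3 - <<'E'
from h import *
rel([.4945,-.0042,.147])
E
```

```text
{'time': 5.15, 'joint_pos': [-0.1547, -0.186, 1.9817, 0.0007, 1.342, -1.9931], 'tool_pos': [0.501, -0.0028, 0.1483], 'tool_rot': [0.002, -0.1333, 0.9911, -0.0002], 'contact_force': [-6.8587, -0.7021, 9.7462], 'ft_torque': [-0.0477, 1.3759, -0.0311], 'gripper_width': 0.2139, 'grasp_force': 58.6379}
yaw tool x -164.67603902602175 shift mm [6.6 0.4 1.3]
```

Request:
play_rows --steps '[[[0, 0, 0, 0, 0, 0], [0, 0, 0, 0, 0, 0], [0, 0, 0, 0, 0, 0], [0, 0, -25, 0, 0, 0], [2, 0, -50, 0, 0, 7], [4, 0, -75, 0, 0, 14], [6, 0, -86, 0, 0, 21], [6, 0, -86, 0, 0, 28], [6, 0, -86, 0, 0, 35], [6, 0, -86, 0, 0, 42], [6, 0, -86, 0, 0, 49], [6, 0, -86, 0, 0, 56]]]' --claw 0.4

```text
time: 6.15
tool_pos: [0.4938, -0.0044, 0.2303]
tool_rot: [0.001, 0.35, 0.937, 0.001]
contact_force: [0.8, -0.6, 0.2]
gripper_width: 0.699
grasp_force: 0.0
```

Request:
play_rows --steps '[[[0, 0, 0, 0, 0, 7], [0, 0, 0, 0, 0, 14], [0, 0, 0, 0, 0, 21], [0, 0, 0, 0, 0, 28], [0, 0, 0, 0, 0, 34], [0, 0, 0, 0, 0, 34], [0, 0, 0, 0, 0, 34]]]'

```text
time: 6.73
tool_pos: [0.4936, -0.0045, 0.2301]
tool_rot: [0.0, 0.605, 0.796, 0.0]
contact_force: [0.6, -0.3, -0.1]
gripper_width: 0.699
grasp_force: 0.0
```

```bash
python3 - <<'E'
from h import *
rel([.4945,-.0042,.1285])
im,d,K,T=look("wrist"); np.savez("w5.npz",im=im,d=d,K=K,T=T)
w=cloud(d,K,T); p=w.reshape(-1,3); e=np.array([-.9655,-.2603]); n=np.array([-e[1],e[0]])
v=p[:,:2]-[.4945,-.0042]; L=v@e; W=v@n; k=(np.abs(W)<.015)&(np.abs(L)<.03)
for z in np.arange(.110,.170,.005):
    m=k&(p[:,2]>z)&(p[:,2]<=z+.005); 
    if m.sum()>5: print(round(z,3),m.sum(),np.round([np.percentile(L[m],5),np.percentile(L[m],95),np.percentile(W[m],2),np.percentile(W[m],98)],4))
print(p[k,2].max())
im2,*_=look("side"); b=cv2.resize(im2[180:260,225:313],None,fx=4.5,fy=4.5)
a=cv2.resize(im[80:300,130:372],None,fx=1.65,fy=1.6364)
cv2.imwrite("pics/w5.png",np.hstack([a,b]))
E
```

```text
{'time': 6.7333, 'joint_pos': [-0.1602, -0.2701, 1.913, 0.0004, 1.4976, -0.4303], 'tool_pos': [0.4936, -0.0045, 0.2301], 'tool_rot': [0.0004, 0.6055, 0.7959, 0.0005], 'contact_force': [0.5836, -0.3094, -0.1374], 'ft_torque': [0.0094, -0.0384, 0.0086], 'gripper_width': 0.6986, 'grasp_force': 0.0}
yaw tool x 105.47589150053857 shift mm [  0.    0.8 101.6]
0.11 69 [-0.0296  0.0249 -0.0149  0.0143]
0.115 138 [-0.0053  0.0035 -0.0149  0.0137]
0.12 127 [-0.0036  0.0024 -0.0139  0.0137]
0.125 54 [-0.0024  0.0054 -0.0115  0.0115]
0.13 66 [-0.0006  0.0081 -0.0116  0.0115]
0.135 68 [ 0.001   0.0079 -0.0114  0.0113]
0.14 82 [ 0.0026  0.0113 -0.0115  0.0114]
0.145 34 [ 0.0041  0.0143 -0.0115  0.0122]
0.15 226 [ 0.0065  0.0163 -0.0114  0.012 ]
0.155 187 [ 0.007   0.0145 -0.0094  0.0099]
0.32225973162220917
```

View pics/w5.png

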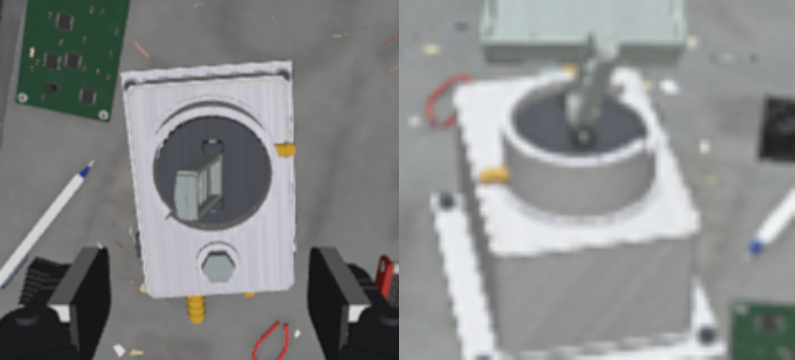

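The right half shows the tab leaning outward, at about 73°. The open pads span it, so closing them centred on the axis will push it upright and grip its 10 mm thickness.

Request:
play_rows --steps '[[[0, 0.8, 25, 0, 0, 0.3], [0, 0.8, 50, 0, 0, 0.3], [0, 0.8, 75, 0, 0, 0.3], [0, 0.8, 92, 0, 0, 0.3], [0, 0.8, 101, 0, 0, 0.3], [0, 0.8, 101, 0, 0, 0.3], [0, 0.8, 101, 0, 0, 0.3]]]'

```text
time: 7.42
tool_pos: [0.4942, -0.0044, 0.1291]
tool_rot: [0.0, 0.608, 0.794, 0.0]
contact_force: [0.7, -1.0, 0.5]
gripper_width: 0.7
grasp_force: 0.0
```

Request:
play_rows --steps '[[[0, 0, 0, 0, 0, 0], [0, 0, 0, 0, 0, 0], [0, 0, 0, 0, 0, 0], [0, 0, 0, 0, 0, 0], [0, 0, 0, 0, 0, 0], [0, 0, 0, 0, 0, 0]]]' --claw -0.5

```text
time: 7.92
tool_pos: [0.4941, -0.0044, 0.1291]
tool_rot: [0.0, 0.609, 0.793, 0.0]
contact_force: [-0.5, -0.7, 0.1]
gripper_width: 0.25
grasp_force: 0.3
```

Request:
play_rows --steps '[[[0, 0, 0, 0, 0, 0], [0, 0, 0, 0, 0, 0], [0, 0, 0, 0, 0, 0], [0, 0, 0, 0, 0, 0], [0, 0, 0, 0, 0, 0]]]' --claw -0.95

```text
time: 8.33
tool_pos: [0.4946, -0.0043, 0.1289]
tool_rot: [0.001, 0.609, 0.793, 0.001]
contact_force: [4.8, 1.7, -0.8]
gripper_width: 0.106
grasp_force: 61.1
```

```bash
python3 - <<'E'
from h import *
rel([.4945,-.0042,.1285])
E
```

```text
{'time': 8.3333, 'joint_pos': [-0.1595, -0.1801, 2.0106, 0.0006, 1.3095, -0.4217], 'tool_pos': [0.4946, -0.0043, 0.1289], 'tool_rot': [0.0006, 0.6087, 0.7934, 0.0006], 'contact_force': [4.7764, 1.7037, -0.8468], 'ft_torque': [0.0984, -0.624, -0.0678], 'gripper_width': 0.1058, 'grasp_force': 61.1403}
yaw tool x 105.01570423430861 shift mm [ 0.1 -0.   0.4]
```

Request:
play_rows --steps '[[[0, 0.8, 0, 0, 0, -2], [0, 1, -0.1, 0, 0, -5], [0, 1, -0.25, 0, 0, -8], [0, 1, -0.3, 0, 0, -11], [0, 1, -0.4, 0, 0, -14], [0, 1, -0.5, 0, 0, -17], [0, 1, -0.5, 0, 0, -17]]]'

```text
time: 8.92
tool_pos: [0.4947, -0.0043, 0.1293]
tool_rot: [-0.0, 0.484, 0.875, -0.0]
contact_force: [-0.0, 1.0, 0.9]
gripper_width: 0.103
grasp_force: 61.6
```

```bash
python3 - <<'E'
from h import *
rel([.4945,-.0042,.1285])
E
```

```text
{'time': 8.9167, 'joint_pos': [-0.1589, -0.1785, 2.0084, -0.0005, 1.3124, -0.7185], 'tool_pos': [0.4947, -0.0043, 0.1293], 'tool_rot': [-0.0003, 0.4843, 0.8749, -0.0004], 'contact_force': [-0.0036, 0.9591, 0.8601], 'ft_torque': [-0.0472, 0.0071, -0.0161], 'gripper_width': 0.1029, 'grasp_force': 61.5681}
yaw tool x 122.06721567998785 shift mm [ 0.1 -0.1  0.8]
```

Request:
play_rows --steps '[[[0, 0, -0.05, 0, 0, -2], [0, 0, -0.1, 0, 0, -4], [0, 0, -0.15, 0, 0, -5], [0, 0, -0.15, 0, 0, -5]]]'

```text
time: 9.25
tool_pos: [0.4947, -0.0042, 0.1294]
tool_rot: [-0.0, 0.446, 0.895, -0.0]
contact_force: [0.2, -0.2, 1.8]
gripper_width: 0.103
grasp_force: 61.7
```

```bash
cat > q.py <<'E'
from h import *
s=manip.state(); M=rot(s["tool_rot"]); print(round(s["time"],2),"yaw",round(float(np.degrees(np.arctan2(M[1,0],M[0,0]))),2),"z",np.round(s["tool_pos"],4),"F",np.round(s["contact_force"],1),"T",np.round(s["ft_torque"],3),s["grasp_force"],np.round(s["joint_pos"][5],3))
E
python3 q.py
```

```text
9.25 yaw 126.98 z [ 0.4947 -0.0042  0.1294] F [ 0.2 -0.2  1.8] T [-0.114  0.1   -0.103] 61.68117597699165 -0.804
```

Request:
play_rows --steps '[[[0, 0, -0.05, 0, 0, -2], [0, 0, -0.1, 0, 0, -4], [0, 0, -0.15, 0, 0, -5], [0, 0, -0.15, 0, 0, -5]]]'

```text
time: 9.58
tool_pos: [0.4948, -0.0042, 0.1296]
tool_rot: [-0.0, 0.407, 0.913, -0.0]
contact_force: [-0.8, 0.5, 2.0]
gripper_width: 0.106
grasp_force: 61.7
```

```bash
python3 q.py
```

```text
9.58 yaw 131.98 z [ 0.4948 -0.0042  0.1296] F [-0.8  0.5  2. ] T [-0.097  0.064 -0.083] 61.682435274124146 -0.891
```

Tracking cleanly.

Request:
play_rows --steps '[[[0, 0, -0.05, 0, 0, -2], [0, 0, -0.15, 0, 0, -4], [0, 0, -0.2, 0, 0, -5], [0, 0, -0.2, 0, 0, -5]]]'

```text
time: 9.92
tool_pos: [0.4949, -0.0041, 0.1297]
tool_rot: [0.0, 0.367, 0.93, -0.0]
contact_force: [-0.1, -0.2, 2.3]
gripper_width: 0.109
grasp_force: 61.6
```

```bash
python3 q.py
```

```text
9.92 yaw 136.99 z [ 0.4949 -0.0041  0.1297] F [-0.1 -0.2  2.3] T [-0.062  0.007 -0.045] 61.58772557973862 -0.979
```

Request:
play_rows --steps '[[[0, 0, -0.05, 0, 0, -2], [0, 0, -0.15, 0, 0, -4], [0, 0, -0.2, 0, 0, -5], [0, 0, -0.2, 0, 0, -5]]]'

```text
time: 10.25
tool_pos: [0.4949, -0.004, 0.1299]
tool_rot: [0.0, 0.326, 0.945, 0.0]
contact_force: [0.5, 0.1, 0.1]
gripper_width: 0.106
grasp_force: 61.5
```

```bash
python3 q.py
```

```text
10.25 yaw 141.98 z [ 0.4949 -0.004   0.1299] F [0.5 0.1 0.1] T [-0.046 -0.075 -0.019] 61.54631271958351 -1.066
```

Request:
play_rows --steps '[[[0, 0, -0.05, 0, 0, -2], [0, 0, -0.15, 0, 0, -4], [0, 0, -0.15, 0, 0, -5], [0, 0, -0.15, 0, 0, -5]]]'

```text
time: 10.58
tool_pos: [0.4949, -0.004, 0.13]
tool_rot: [-0.0, 0.284, 0.959, 0.0]
contact_force: [1.2, 1.3, 0.7]
gripper_width: 0.107
grasp_force: 61.5
```

```bash
python3 q.py
```

```text
10.58 yaw 146.98 z [ 0.4949 -0.004   0.13  ] F [1.2 1.3 0.7] T [ 0.109 -0.096 -0.091] 61.49581879377365 -1.153
```

Request:
play_rows --steps '[[[0, 0, -0.05, 0, 0, -2], [0, 0, -0.15, 0, 0, -4], [0, 0, -0.15, 0, 0, -5], [0, 0, -0.15, 0, 0, -5]]]'

```text
time: 10.92
tool_pos: [0.4949, -0.004, 0.1302]
tool_rot: [-0.0, 0.242, 0.97, 0.0]
contact_force: [0.2, 0.2, 0.8]
gripper_width: 0.105
grasp_force: 61.5
```

```bash
python3 q.py
```

```text
10.92 yaw 151.99 z [ 0.4949 -0.004   0.1302] F [0.2 0.2 0.8] T [ 0.103 -0.127 -0.045] 61.47168472409248 -1.241
```

Request:
play_rows --steps '[[[0, 0, -0.05, 0, 0, -2], [0, 0, -0.15, 0, 0, -4], [0, 0, -0.15, 0, 0, -5], [0, 0, -0.15, 0, 0, -5]]]'

```text
time: 11.25
tool_pos: [0.4949, -0.0041, 0.1303]
tool_rot: [-0.0, 0.199, 0.98, 0.0]
contact_force: [0.2, 0.6, 0.4]
gripper_width: 0.106
grasp_force: 61.5
```

```bash
python3 q.py
```

```text
11.25 yaw 156.99 z [ 0.4949 -0.0041  0.1303] F [0.2 0.6 0.4] T [ 0.087 -0.058 -0.011] 61.45657405257225 -1.328
```

Request:
play_rows --steps '[[[0, 0, -0.05, 0, 0, -2], [0, 0, -0.15, 0, 0, -4], [0, 0, -0.15, 0, 0, -5], [0, 0, -0.15, 0, 0, -5]]]'

```text
time: 11.58
tool_pos: [0.4948, -0.0041, 0.1304]
tool_rot: [-0.0, 0.157, 0.988, 0.0]
contact_force: [1.2, 1.0, -0.1]
gripper_width: 0.102
grasp_force: 61.4
```

```bash
python3 q.py
```

```text
11.58 yaw 161.98 z [ 0.4948 -0.0041  0.1304] F [ 1.2  1.  -0.1] T [ 0.081 -0.033 -0.021] 61.4282888174057 -1.415
```

Request:
play_rows --steps '[[[0, 0, -0.05, 0, 0, -2], [0, 0, -0.15, 0, 0, -4], [0, 0, -0.15, 0, 0, -5], [0, 0, -0.15, 0, 0, -5]]]'

```text
time: 11.92
tool_pos: [0.4948, -0.0041, 0.1306]
tool_rot: [-0.0, 0.113, 0.994, -0.0]
contact_force: [0.2, -0.6, 1.0]
gripper_width: 0.107
grasp_force: 61.4
```

```bash
python3 q.py
```

```text
11.92 yaw 166.99 z [ 0.4948 -0.0041  0.1306] F [ 0.2 -0.6  1. ] T [ 0.071 -0.044 -0.059] 61.39577731490135 -1.502
```

Request:
play_rows --steps '[[[0, 0, -0.05, 0, 0, -2], [0, 0, -0.15, 0, 0, -4], [0, 0, -0.15, 0, 0, -5], [0, 0, -0.15, 0, 0, -5]]]'

```text
time: 12.25
tool_pos: [0.4948, -0.0041, 0.1308]
tool_rot: [-0.0, 0.07, 0.998, -0.0]
contact_force: [-0.1, 0.2, 0.1]
gripper_width: 0.105
grasp_force: 61.4
```

```bash
python3 q.py
```

```text
12.25 yaw 171.99 z [ 0.4948 -0.0041  0.1308] F [-0.1  0.2  0.1] T [ 0.075  0.031 -0.001] 61.40788659453392 -1.59
```

Request:
play_rows --steps '[[[0, 0, -0.05, 0, 0, -2], [0, 0, -0.15, 0, 0, -4], [0, 0, -0.15, 0, 0, -5], [0, 0, -0.15, 0, 0, -5]]]'

```text
time: 12.58
tool_pos: [0.495, -0.0041, 0.1315]
tool_rot: [0.0, 0.026, 1.0, -0.0]
contact_force: [-0.8, 0.7, 2.6]
gripper_width: 0.108
grasp_force: 61.8
```

```bash
python3 q.py
```

```text
12.58 yaw 176.99 z [ 0.495  -0.0041  0.1315] F [-0.8  0.7  2.6] T [0.041 0.264 0.001] 61.831854432821274 -1.677
```

Request:
play_rows --steps '[[[0, 0, -0.3, 0, 0, -1], [0, 0, -0.5, 0, 0, -2], [0, 0, -0.5, 0, 0, -2], [0, 0, -0.5, 0, 0, -2]]]'

```text
time: 12.92
tool_pos: [0.4951, -0.0042, 0.1316]
tool_rot: [0.0, 0.009, 1.0, -0.0]
contact_force: [0.6, 0.8, 2.4]
gripper_width: 0.105
grasp_force: 61.8
```

```bash
python3 q.py
```

```text
12.92 yaw 179.01 z [ 0.4951 -0.0042  0.1316] F [0.6 0.8 2.4] T [-0.003  0.123 -0.002] 61.80212616920471 -1.712
```

Request:
play_rows --steps '[[[0, 0, -0.4, 0, 0, -1], [0, 0, -0.7, 0, 0, -1.5], [0, 0, -0.7, 0, 0, -1.5]]]'

```text
time: 13.17
tool_pos: [0.495, -0.0042, 0.1322]
tool_rot: [0.0, -0.005, 1.0, -0.0]
contact_force: [0.6, -0.1, 2.4]
gripper_width: 0.105
grasp_force: 61.7
```

```bash
python3 q.py
```

```text
13.17 yaw -179.45 z [ 0.495  -0.0042  0.1322] F [ 0.6 -0.1  2.4] T [-0.074  0.034  0.004] 61.740653961896896 -1.739
```

Request:
play_rows --steps '[[[0, 0, -0.3, 0, 0, -0.8], [0, 0, -0.5, 0, 0, -1.5], [0, 0, -0.5, 0, 0, -1.5]]]'

```text
time: 13.42
tool_pos: [0.495, -0.0042, 0.1326]
tool_rot: [0.0, -0.018, 1.0, -0.0]
contact_force: [0.6, 0.6, 2.5]
gripper_width: 0.107
grasp_force: 61.7
```

```bash
python3 q.py
```

```text
13.42 yaw -177.94 z [ 0.495  -0.0042  0.1326] F [0.6 0.6 2.5] T [-0.011 -0.128 -0.08 ] 61.70884385704994 -1.766
```

Request:
play_rows --steps '[[[0, 0, -0.1, 0, 0, -0.5], [0, 0, -0.2, 0, 0, -1], [0, 0, -0.2, 0, 0, -1]]]'

```text
time: 13.67
tool_pos: [0.495, -0.0043, 0.1327]
tool_rot: [0.0, -0.026, 1.0, -0.0]
contact_force: [1.9, -0.5, 0.9]
gripper_width: 0.103
grasp_force: 61.5
```

```bash
python3 q.py
```

```text
13.67 yaw -176.96 z [ 0.495  -0.0043  0.1327] F [ 1.9 -0.5  0.9] T [-0.207 -0.257 -0.091] 61.50554716587067 -1.783
```

Request:
play_rows --steps '[[[0, 0, -0.1, 0, 0, -0.6], [0, 0, -0.1, 0, 0, -1.2], [0, 0, -0.1, 0, 0, -1.2]]]'

```text
time: 13.92
tool_pos: [0.495, -0.0043, 0.1328]
tool_rot: [0.0, -0.037, 0.999, -0.0]
contact_force: [2.8, -2.0, -0.9]
gripper_width: 0.109
grasp_force: 61.4
```

```bash
python3 q.py
```

```text
13.92 yaw -175.79 z [ 0.495  -0.0043  0.1328] F [ 2.8 -2.  -0.9] T [-0.265 -0.47  -0.314] 61.40349671244621 -1.803
```

The torque about z jumped to −0.31 N m, so that is the stop. I'll ease back slightly and test a small lift.

Request:
play_rows --steps '[[[0, 0, 0, 0, 0, 1], [0, 0, -0.7, 0, 0, 1.2], [0, 0, -1.5, 0, 0, 1.2], [0, 0, -2, 0, 0, 1.2], [0, 0, -2, 0, 0, 1.2]]]'

```text
time: 14.33
tool_pos: [0.4945, -0.004, 0.1344]
tool_rot: [-0.001, -0.026, 1.0, 0.0]
contact_force: [2.0, -0.7, -3.5]
gripper_width: 0.107
grasp_force: 61.0
```

```bash
python3 q.py
```

```text
14.33 yaw -176.97 z [ 0.4945 -0.004   0.1344] F [ 2.  -0.7 -3.5] T [-0.342 -0.444 -0.072] 61.003369241952896 -1.782
```

Request:
play_rows --steps '[[[0, 0, -1, 0, 0, 0], [0, 0, -2, 0, 0, 0], [0, 0, -3, 0, 0, 0], [0, 0, -3, 0, 0, 0]]]'

```text
time: 14.67
tool_pos: [0.4942, -0.004, 0.1378]
tool_rot: [-0.001, -0.026, 1.0, 0.0]
contact_force: [-1.0, -1.7, -2.3]
gripper_width: 0.108
grasp_force: 60.9
```

```bash
python3 q.py
```

```text
14.67 yaw -176.97 z [ 0.4942 -0.004   0.1378] F [-1.  -1.7 -2.3] T [-0.238  0.132 -0.099] 60.91703161597252 -1.782
```

Request:
play_rows --steps '[[[0, 0, -6, 0, 0, 0], [0, 0, -14, 0, 0, 0], [0, 0, -24, 0, 0, 0], [0, 0, -34, 0, 0, 0], [0, 0, -44, 0, 0, 0], [0, 0, -54, 0, 0, 0], [0, 0, -62, 0, 0, 0], [0, 0, -62, 0, 0, 0]]]'

```text
time: 15.33
tool_pos: [0.4963, -0.0043, 0.2029]
tool_rot: [0.002, -0.026, 1.0, -0.0]
contact_force: [0.7, 0.1, -1.2]
gripper_width: 0.104
grasp_force: 61.1
```

Request:
play_rows --steps '[[[-1, -10, 0, 0, 0, 0], [-3, -33, 0, 0, 0, 0], [-5, -60, 0, 0, 0, 0], [-7, -90, 0, 0, 0, 0], [-10, -120, 0, 0, 0, 0], [-12, -150, 0, 0, 0, 0], [-14, -180, 0, 0, 0, 0], [-17, -210, 0, 0, 0, 0], [-19, -240, 0, 0, 0, 0], [-21, -265, 0, 0, 0, 0], [-23, -282, 0, 0, 0, 0], [-23, -288, 0, 0, 0, 0]]]'

```text
time: 16.33
tool_pos: [0.5326, -0.293, 0.1989]
tool_rot: [-0.001, -0.025, 1.0, 0.0]
contact_force: [0.0, 0.8, -1.0]
gripper_width: 0.109
grasp_force: 61.2
```

```bash
python3 q.py; python3 - <<'E'
from h import *
im,d,K,T=look("wrist"); a=im
im2,d2,K2,T2=look("scene")
cv2.imwrite("pics/w6.png",np.hstack([cv2.resize(a,(400,300)),cv2.resize(im2[110:290,200:440],(400,300))]))
w=cloud(d,K,T); p=w.reshape(-1,3); c=np.array(manip.state()["tool_pos"])
q=p[(p[:,2]>.013)&(p[:,2]<.022)&(np.hypot(p[:,0]-.532,p[:,1]+.29)<.11)]; print("tray",len(q),cv2.minAreaRect(q[:,:2].astype(np.float32)*1000))
for n,(dd,KK,TT) in {"wrist":(d,K,T),"scene":(d2,K2,T2)}.items():
    p=cloud(dd,KK,TT).reshape(-1,3); k=(np.hypot(p[:,0]-c[0],p[:,1]-c[1])<.034)&(p[:,2]>.13)&(p[:,2]<.2); print(n,np.histogram(p[k,2],bins=np.arange(.135,.2,.003)))
E
```

```text
16.33 yaw -177.12 z [ 0.5326 -0.293   0.1989] F [ 0.   0.8 -1. ] T [-0.003 -0.016 -0.074] 61.19884818792343 -2.246
tray 1791 ((531.9597778320312, -292.40887451171875), (123.0481948852539, 153.00851440429688), 6.7104082107543945)
wrist (array([   0,    0,    0,    0,    0,    0,    0,   10,   53,   75,   92,
         95,  162,  229, 4114,  233,   33,  117,  191,   39,   40]), array([0.135, 0.138, 0.141, 0.144, 0.147, 0.15 , 0.153, 0.156, 0.159,
       0.162, 0.165, 0.168, 0.171, 0.174, 0.177, 0.18 , 0.183, 0.186,
       0.189, 0.192, 0.195, 0.198]))
scene (array([  0,   0,   0,   0,   0,   0,   0,   9,  19,  29,  40,  27,  37,
        57, 228, 159,  10,  14,  12,   7,   6]), array([0.135, 0.138, 0.141, 0.144, 0.147, 0.15 , 0.153, 0.156, 0.159,
       0.162, 0.165, 0.168, 0.171, 0.174, 0.177, 0.18 , 0.183, 0.186,
       0.189, 0.192, 0.195, 0.198]))
```

View pics/w6.png

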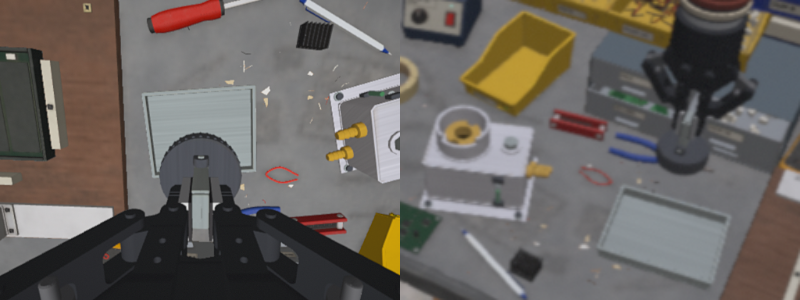

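The cap is off and level, hanging over the tray centre (tray at (200,130) in the left half), and the open filler is visible at (462,132). I'll lower it now.

Request:
play_rows --steps '[[[0, 0, 15, 0, 0, 0], [0, 0, 35, 0, 0, 0], [0, 0, 55, 0, 0, 0], [0, 0, 75, 0, 0, 0], [0, 0, 95, 0, 0, 0], [0, 0, 112, 0, 0, 0], [0, 0, 125, 0, 0, 0], [0, 0, 135, 0, 0, 0], [0, 0, 142, 0, 0, 0], [0, 0, 147, 0, 0, 0], [0, 0, 149, 0, 0, 0], [0, 0, 149, 0, 0, 0]]]'

```text
time: 17.43
tool_pos: [0.5332, -0.2905, 0.0511]
tool_rot: [0.0, -0.026, 1.0, -0.0]
contact_force: [0.7, -0.8, -1.3]
gripper_width: 0.105
grasp_force: 61.1
```

```bash
python3 q.py
```

```text
17.43 yaw -176.98 z [ 0.5332 -0.2905  0.0511] F [ 0.7 -0.8 -1.3] T [0.026 0.038 0.029] 61.07821673154831 -2.245
```

Request:
play_rows --steps '[[[0, 0, 1, 0, 0, 0], [0, 0, 2, 0, 0, 0], [0, 0, 3, 0, 0, 0], [0, 0, 4, 0, 0, 0], [0, 0, 5, 0, 0, 0], [0, 0, 5, 0, 0, 0], [0, 0, 5, 0, 0, 0]]]'

```text
time: 18.02
tool_pos: [0.533, -0.2905, 0.0459]
tool_rot: [-0.0, -0.026, 1.0, 0.0]
contact_force: [-1.2, -0.3, -1.6]
gripper_width: 0.106
grasp_force: 61.1
```

```bash
python3 q.py
```

```text
18.02 yaw -176.98 z [ 0.533  -0.2905  0.0459] F [-1.2 -0.3 -1.6] T [0.021 0.021 0.   ] 61.07766151428223 -2.245
```

Request:
play_rows --steps '[[[0, 0, 0.5, 0, 0, 0], [0, 0, 1, 0, 0, 0], [0, 0, 1.5, 0, 0, 0], [0, 0, 1.5, 0, 0, 0]]]'

```text
time: 18.35
tool_pos: [0.5331, -0.2905, 0.0444]
tool_rot: [0.0, -0.026, 1.0, -0.0]
contact_force: [-0.1, -0.9, -1.8]
gripper_width: 0.104
grasp_force: 61.2
```

```bash
python3 q.py
```

```text
18.35 yaw -176.98 z [ 0.5331 -0.2905  0.0444] F [-0.1 -0.9 -1.8] T [ 0.013  0.009 -0.001] 61.181587278842926 -2.245
```

Request:
play_rows --steps '[[[0, 0, 0.5, 0, 0, 0], [0, 0, 1, 0, 0, 0], [0, 0, 1, 0, 0, 0]]]'

```text
time: 18.6
tool_pos: [0.5332, -0.291, 0.0439]
tool_rot: [0.0, -0.026, 1.0, -0.001]
contact_force: [-0.6, -1.0, 1.2]
gripper_width: 0.104
grasp_force: 61.3
```

```bash
python3 q.py
```

```text
18.6 yaw -176.97 z [ 0.5332 -0.291   0.0439] F [-0.6 -1.   1.2] T [-0.252  0.099  0.047] 61.34426414966583 -2.245
```

The force has changed to +1.2 N, so the cap is on the tray floor. I'll settle it a touch more, then release.

Request:
play_rows --steps '[[[0, 0, 0.4, 0, 0, 0], [0, 0, 0.4, 0, 0, 0]]]'

```text
time: 18.77
tool_pos: [0.5332, -0.2912, 0.0436]
tool_rot: [0.0, -0.026, 1.0, -0.001]
contact_force: [-1.8, -1.7, 3.0]
gripper_width: 0.107
grasp_force: 61.8
```

Request:
play_rows --steps '[[[0, 0, 0, 0, 0, 0], [0, 0, 0, 0, 0, 0], [0, 0, 0, 0, 0, 0], [0, 0, 0, 0, 0, 0], [0, 0, -10, 0, 0, 0], [0, 0, -30, 0, 0, 0], [0, 0, -60, 0, 0, 0], [0, 0, -95, 0, 0, 0], [0, 0, -130, 0, 0, 0], [0, 0, -150, 0, 0, 0], [0, 0, -150, 0, 0, 0]]]' --claw -0.2

```text
time: 19.68
tool_pos: [0.536, -0.2924, 0.2013]
tool_rot: [0.005, -0.026, 1.0, -0.004]
contact_force: [0.5, 0.2, 1.1]
gripper_width: 0.399
grasp_force: 0.0
```

```bash
python3 q.py; python3 - <<'E'
from h import *
im,d,K,T=look("wrist"); im2,*_=look("scene")
cv2.imwrite("pics/w7.png",np.hstack([cv2.resize(im,(400,300)),cv2.resize(im2[110:320,180:460],(400,300))]))
p=cloud(d,K,T).reshape(-1,3); k=(np.hypot(p[:,0]-.533,p[:,1]+.291)<.06); print(np.histogram(p[k,2],bins=np.arange(-.004,.08,.004)))
q=p[k&(p[:,2]>.02)&(p[:,2]<.03)]; A=np.c_[q[:,:2],np.ones(len(q))]; print(len(q),np.linalg.lstsq(A,q[:,2],rcond=None)[0],cv2.minEnclosingCircle(q[:,:2].astype(np.float32)*1000))
E
```

```text
19.68 yaw -176.97 z [ 0.536  -0.2924  0.2013] F [0.5 0.2 1.1] T [-0.002 -0.023  0.026] 0.0 -2.245
(array([  74, 5731,   60,   65,   62,  212, 1476,  581,   17,   66,    8,
          0,   10,   11,    7,    8,    8,   13,  189,   80]), array([-0.004,  0.   ,  0.004,  0.008,  0.012,  0.016,  0.02 ,  0.024,
        0.028,  0.032,  0.036,  0.04 ,  0.044,  0.048,  0.052,  0.056,
        0.06 ,  0.064,  0.068,  0.072,  0.076]))
2064 [-0.00349603 -0.00040807  0.02528712] ((532.7586669921875, -290.3705749511719), 59.70735549926758)
```

View pics/w7.png

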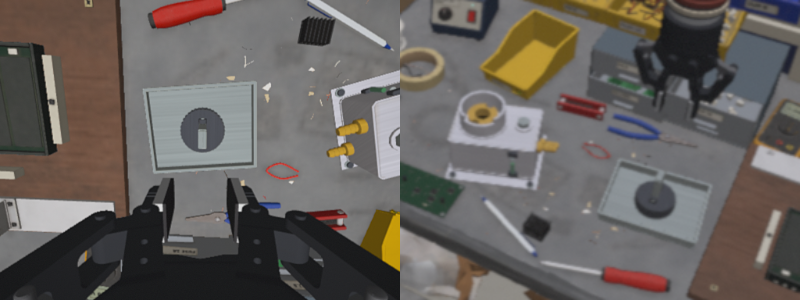

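The cap lies flat in the middle of the tray at (203,130), with its top at about 24 mm and level, its tab upright, and nothing else disturbed.

```bash
python3 -c "
from plant import order
print(order.job_done())"
```

```text
the job is handed in; nothing more can be done
None
```

The filler cap is unscrewed to its stop, lifted off and lying flat, seal side down, in the middle of the drip tray, and I've handed the job in at about 20 s of the allowed 72 s; no verdict came back.

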